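Change the wire spool: clear the used one, hold the stock box open

TASK

Slide the used wire spool, the wide low one, up off its post and set it down standing flat in the open metal tray. Then take the loop handle of the stock box, swing its sprung lid up to 60 degrees from closed and finish while still holding it steady there, so that I can take out a fresh spool: do not let go, the lid would snap shut. Leave the slim spool on its post, and the pliers and the jar where they are.

Things in the scene. Friction and masses are not known exactly. Their poses are not given: they have to be found in the camera images.
- stand: Fixed spool stand, turned any way: wooden plate 190 x 70 x 12 mm with two upright posts at x = -57.5 mm (wide spool) and x = +57.5 mm (slim spool) on its long x axis. A 22 mm collar carries the spool 27 mm above the table; above it the pin is 10 mm thick, its round tip 82 mm above the table. Origin: centre of the underside, on the table.
- wide_spool: The used spool to remove: loose, about 0.1 kg, two white 4 mm flanges of 54 mm diameter, 36 mm tall overall, thin brass winding (33 mm diameter), 18 mm bore. Origin: centre of its underside; z is its axis. It starts on the collar, underside 27 mm above the table; the post's tip is 19 mm above its top, so it must rise 55 mm or more before moving sideways.
- slim_spool: Bystander: the other spool on the stand, white flanges of 36 mm diameter, 46 mm tall, full of brass wire. Origin: centre of its underside. It stays on its post.
- tray: Fixed open aluminium tray, 160 x 160 mm outside, walls 4 mm thick and 22 mm high, inner floor about 4 mm above the table. Origin: centre of the underside; x and y along its sides.
- stock_box: Fixed wooden box, 150 mm (x) by 160 mm (y), 80 mm high, with a lid 8 mm thick of the same wood on top. Origin: centre of the underside, on the table. Its front faces its own -x; the lid is hinged along the far (+x) upper edge. Holds fresh spools (only to be seen).
- lid (a joint): Opening angle of the stock box's lid: 0 closed, growing as the front edge swings up and back about the hinge (along the box's y), 1.047 = 60 degrees, stop at 1.75. The lid weighs 0.25 kg and a spring of about 0.25 N m per rad pulls it shut: about 1 to 2 N at the handle.
- lid_hinge (a point): Middle of the hinge line: the box's +x upper edge, x = +75 mm of the box, 80 mm above the table. It stays put.
- lid_handle (a point): Middle of the cross bar of the lid's steel loop handle, which reaches out from the lid's front edge in its plane. Bar: round, 10 mm thick, 70 mm long, parallel to the hinge, 48 mm in front of the edge; when closed 198 mm before and 4 mm above the hinge line. The loop is open (43 mm), so a finger fits each side of the bar; it can turn in the grip. Moves with the lid.
- pliers: Bystander: small pliers lying flat, about 145 mm long, beyond the stand. Origin near the pivot; jaws to its +x.
- bead_jar: Bystander: glass jar with a white cap, 48 mm in diameter, 60 mm high, beyond the stand. Origin: centre of its underside.
Things that resemble listed ones, but are neither listed nor needed, are in the scene too. What is shaped like the wide_spool but pink or purple is not meant.

How it is judged:
By the outcome, as a careful person would: the job done as asked, in the order asked, and still so for the second after the job is handed in, while the arm keeps its last pose, push and grip.
It also fails if it takes over 58 s, if anything falls off the work surface, if the arm or the gripper's body presses on something with over 40 N, if the wrist force passes 120 N, or if a joint passes its speed limit or range.

ROBOT

A 6-joint arm with a two-finger parallel gripper is mounted at the origin on the work surface. World frame = base frame: x ahead of the robot, y to its left, z up, the work surface at z = 0. Lengths are in m, angles in rad, forces in N, time in s.
With the tool pointing down it reaches from about 0.225 to 0.725 m from the base axis. Payload 3.1 kg.
Tool frame: the origin (TCP) lies midway between the tips of the shut fingers; the grasp point (between the pads) lies 19 mm behind it; y points along the fingers, z is the direction in which the jaws open and shut, and the axes are right-handed (so a half turn about y gives the same grasp; the last joint's range is limited). The gripper opens to 85 mm and grips with 20 to 120 N. Pads are 22 mm wide; open, the fingers measure 114 mm over their backs; the gripper's body (76 mm by 85 mm) begins 54 mm behind the grasp point. The pads swing forward as they close: fully open they stand 13 mm farther back than shut.
Start: joints at [-1.407, 0.048, 0.099, 1.622, 0, 1.443], TCP at [0.151, -0.503, 0.231] pointing down, gripper open.
Joint ranges: [-2.91, 2.91], [-0.99, 1.94], [-1.21, 1.42], [-2.12, 2.29], [-1.49, 1.47], [-3.14, 3.14]. Speed limits (rad/s): [2.79, 2.79, 3.14, 3.14, 3.14, 3.14].

INTERFACE

Orientations are given as [roll, pitch, yaw] about the fixed x, y, z axes, in that order (R = Rz(yaw) Ry(pitch) Rx(roll)).
In Python, from rig import sensors, cams, hand_in, finder gives the robot as it stands. The module is installed in compiled form; this text tells all that it offers.
- The arm moves only by the tool send_rows, never from a script. Its arguments are lists of equal length, an entry for each row: "delta_pos": the shift along the world's x, y, z in mm, a list of three; "delta_rot": the turn, a rotation vector about the world's x, y, z in rad, a list of three; "fingers": the gripper's target within -1 to 1 (fully open at 1, half-way at 0, shut at -1). In form: {"delta_pos": [[tx, ty, tz], ...], "delta_rot": [[rx, ry, rz], ...], "fingers": [fingers, ...]}. A call has exactly 8 rows; each row shifts and turns the commanded pose from where the row before left it; what a row does not reach is not made up. A row lasts 1/8 s, in which the tool goes at most 62.5 mm and 10.7 degrees, less where a joint would pass 70% of its speed; a pose out of reach is approached as far as the arm can. A call with a gripper value outside its range is refused whole. The fingers move at their own pace and stop on an object; "newtons" is the grip in N (left out, the last holds). Time passes only in rows, so rows that do not move let the fingers close, or fill a call up. It gives the time, the measured TCP pose, the force and the opening at its end, in the units of the state.
- sensors.state(): the state, without advancing time (a new reading comes with each control period).
- cams.snapshot(name): name is "scene" or "side" or "wrist"; returns a dict with "img" (384x512x3 uint8, red, green, blue), "depth" (384x512 float32, m along the optical axis (not along the pixel's ray), 0 where there is no reading), "K" (3x3 intrinsics, pixels), "origin" and "rotation" of the camera in the world; the wrist camera has in their place "tool_from_camera" (4x4, takes a point from camera to tool coordinates, whose origin is the TCP and whose axes are the tool frame's). Camera axes: x right, y down, z forward; pixel columns grow to the right and rows downward; lengths in m; the calibration is good to about 2 mm. The wrist camera is an equidistant fisheye: a pixel r from the principal point sees the ray r / f radians off the axis. A picture is of the moment at which its call begins: read the wrist's pose just before it.
- hand_in(): hands the job in, once; it reports no verdict.
Trained networks look in the newest picture that a camera, given by its name, has taken for a name from the list of things; names that differ only in an ending like _2 or _b are one class to them, and where a whole thing is asked for, a point or a joint stands for the part that bears it (a point fixed in the world has none). Each returns a list of dicts, best first, with "score" (0 to 1); they miss things now and then, are a little off and sometimes report something else, mostly with a low value. They report only what shows in the picture. A call takes as long as a camera call. They do not tell look-alikes from the thing itself.
- finder.boxes_of(target, camera): "at" ([column, row] in pixels, amid what is visible of it).
The state is a dict: "t": time; "q": joint angles; "dq": joint speeds; "joint_torque": joint torques, N m; "ee_pos": TCP position; "ee_rot": TCP orientation; "wrist_force": force on the tool from outside, world axes, zero at the start; "wrist_torque": the same for the moment, N m; "finger_gap": opening from 0.0 (shut) to 1.0 (fully open).
Only numpy, scipy, OpenCV 4.12 (cv2) and the standard library are available. Lean on these libraries where they do the work, as an engineer would, in place of code of your own. Each camera call takes 0.05 s, during which the arm holds its last target. There are 200 camera calls.

## Working session

There is one attempt and no reset: what is moved stays moved. The work goes in short steps, Python scripts to look and compute and a tool call to move; the robot and the scene stay as the last step left them, time stands still between calls to the robot, and variables do not carry over. Pictures are saved under pics/ and viewed, about 8 in all and at most 12, crops included, and the job is handed in when it is done.

Besides the shell and the picture viewer there is one more tool, called after "Request:" as name(argument=value, ...) on one line, values as JSON. send_rows: Moves the arm, as the interface text tells. Its arguments: {"type":"object","properties":{"delta_pos":{"type":"array"},"delta_rot":{"type":"array"},"fingers":{"type":"array"},"newtons":{"type":"number"}},"required":["delta_pos","delta_rot","fingers"]}

```bash
mkdir -p pics; cat > h.py <<'E'
import numpy as np, cv2
from rig import sensors, cams, hand_in, finder
def pts(s):
    d=s["depth"];K=s["K"];v,u=np.indices(d.shape)
    p=np.stack([(u-K[0,2])/K[0,0]*d,(v-K[1,2])/K[1,1]*d,d],-1)
    return p@np.array(s["rotation"]).T+np.array(s["origin"])
def save(n,img,k=1):
    cv2.imwrite("pics/"+n,cv2.resize(img[:,:,::-1],None,fx=k,fy=k,interpolation=cv2.INTER_CUBIC))
E
python3 - <<'E'
from h import *
st=sensors.state();print(st["t"],st["ee_pos"],st["ee_rot"],st["finger_gap"])
for c in ["scene","side"]:
    s=cams.snapshot(c);P=pts(s);np.savez(c+".npz",P=P,img=s["img"]);save(c+".png",s["img"],1.5)
    print(c,np.round(s["origin"],3))
    for n in ["stand","wide_spool","slim_spool","tray","stock_box","lid_handle","pliers","bead_jar"]:
        for b in finder.boxes_of(n,c)[:4]:
            u,v=map(int,b["at"]);print(n,round(b["score"],2),u,v,np.round(P[v,u],3))
E
```

```text
0.0 [ 0.15093554 -0.50218617  0.23010114] [-1.57315334e+00  3.21659977e-04 -2.84978176e+00] 0.9992889373194039Traceback (most recent call last):
  File "<stdin>", line 4, in <module>
  File "h.py", line 6, in pts
    return p@np.array(s["rotation"]).T+np.array(s["origin"])
           ~~~~~~~~~~~~~~~~~~~~~~~~~~~^~~~~~~~~~~~~~~~~~~~~~
ValueError: operands could not be broadcast together with shapes (384,512) (3,)
```

```bash
sed -i 's/^import numpy.*/&\nfrom scipy.spatial.transform import Rotation as Rn/; s/np.array(s\["rotation"\]).T/Rn.from_euler("xyz",s["rotation"]).as_matrix().T/' h.py
python3 - <<'E'
from h import *
for c in ["scene","side"]:
    s=cams.snapshot(c);P=pts(s);np.savez(c+".npz",P=P,img=s["img"]);save(c+".png",s["img"],1.5)
    print(c,np.round(s["origin"],3),s["rotation"])
    for n in ["stand","wide_spool","slim_spool","tray","stock_box","lid_handle","pliers","bead_jar"]:
        for b in finder.boxes_of(n,c)[:4]:
            u,v=map(int,b["at"]);print(n,round(b["score"],2),u,v,np.round(P[v,u],3))
E
```

```text
scene [1.147 0.039 0.974] [-2.62111115 -0.00555754  1.68902236]
stand 0.64 268 183 [0.555 0.017 0.014]
wide_spool 0.86 223 175 [ 0.558 -0.125  0.038]
wide_spool 0.86 211 199 [ 0.639 -0.15   0.023]
wide_spool 0.61 252 187 [ 0.605 -0.028  0.064]
wide_spool 0.28 281 162 [0.512 0.05  0.074]
slim_spool 0.48 280 164 [0.516 0.048 0.069]
slim_spool 0.25 349 196 [0.617 0.253 0.09 ]
tray 0.72 167 178 [ 0.571 -0.307  0.007]
stock_box 0.72 351 204 [0.642 0.258 0.089]
stock_box 0.17 255 185 [ 0.6   -0.02   0.067]
lid_handle 0.77 352 197 [0.619 0.261 0.089]
pliers 0.7 232 258 [ 0.81  -0.06   0.003]
pliers 0.31 279 242 [0.769 0.067 0.061]
bead_jar 0.6 278 243 [0.772 0.064 0.059]
side [ 0.431 -0.586  0.784] [-2.42989381  0.00910461 -0.29474433]
stand 0.98 226 212 [0.548 0.018 0.01 ]
wide_spool 0.86 241 265 [ 0.538 -0.148  0.034]
wide_spool 0.77 245 211 [ 0.581 -0.033  0.062]
wide_spool 0.76 287 255 [ 0.639 -0.154  0.035]
wide_spool 0.39 224 123 [0.607 0.25  0.087]
slim_spool 0.76 202 199 [0.497 0.033 0.06 ]
tray 0.69 221 121 [0.602 0.26  0.087]
tray 0.65 285 336 [ 0.58  -0.306  0.002]
stock_box 0.86 226 132 [0.603 0.212 0.088]
lid_handle 0.58 225 120 [0.612 0.259 0.089]
pliers 0.93 335 218 [ 0.79  -0.077  0.011]
pliers 0.19 220 119 [0.601 0.269 0.087]
bead_jar 0.81 299 174 [0.748 0.057 0.041]
```

View pics/scene.png

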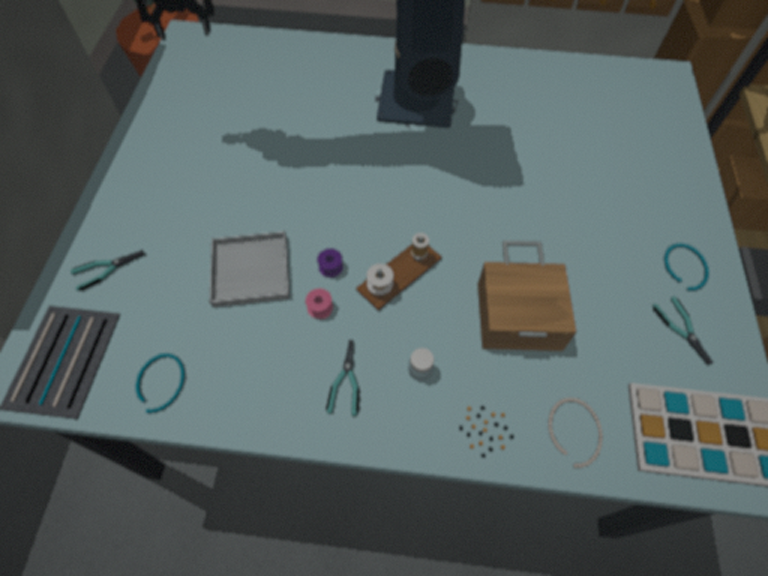

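View pics/side.png

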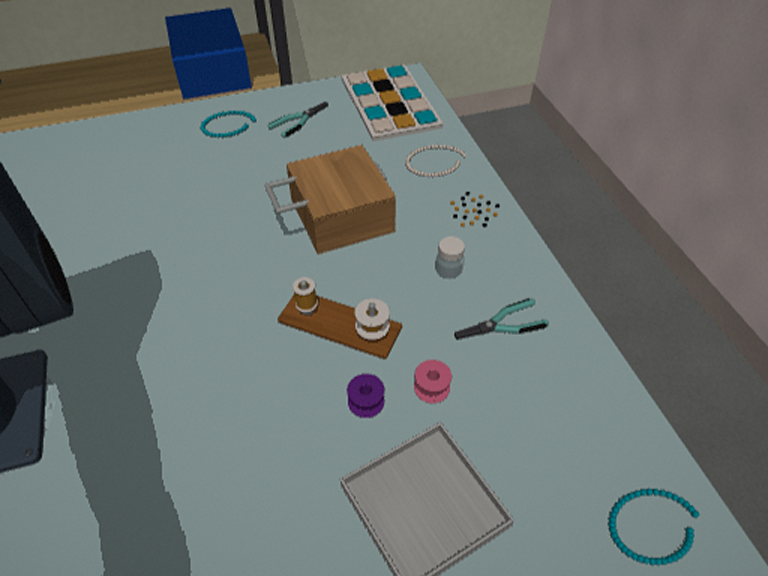

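The wide_spool candidates in the scene image are purple (221,175), pink (212,200), and white on the stand (252,187). Only the white one has white flanges, brass wire and a post, so it's the one meant. I'll confirm with a crop and measure.

```bash
python3 - <<'E'
from h import *
crops=[]
for c,(u,v) in [("scene",(252,187)),("side",(248,211))]:
    z=np.load(c+".npz");P=z["P"];img=z["img"]
    crops.append(cv2.resize(img[v-40:v+40,u-40:u+40],None,fx=5,fy=5,interpolation=cv2.INTER_CUBIC))
    x,y,h=P[...,0],P[...,1],P[...,2]
    g=img.astype(int);white=(g.min(-1)>100)&(g.max(-1)-g.min(-1)<45)
    def circ(cx,cy,r,lo,hi):
        m=(np.hypot(x-cx,y-cy)<r)&(h>lo)&(h<hi);q=P[m]
        cc,rad=cv2.minEnclosingCircle(q[:,:2].astype(np.float32)); return m.sum(),np.round(cc,4),round(rad,4),np.round(np.median(q,0),4)
    print(c,"wide top",circ(.6,-.03,.05,.056,.071)); print("slim top",circ(.505,.04,.035,.066,.08))
    def rect(m):
        r=cv2.minAreaRect(P[m][:,:2].astype(np.float32));return m.sum(),np.round(r[0],4),np.round(r[1],4),round(r[2],2)
    print("tray rim",rect((abs(x-.575)<.13)&(abs(y+.31)<.12)&(h>.014)&(h<.03)))
    print("tray all",rect((abs(x-.575)<.13)&(abs(y+.31)<.12)&(h>.012)&(h<.03)|((abs(x-.575)<.06)&(abs(y+.31)<.06))))
    top=(x>.45)&(x<.76)&(y>.14)&(y<.4)&(h>.078)&(h<.1)
    print("lid+handle",rect(top))
    k=cv2.morphologyEx(top.astype(np.uint8),cv2.MORPH_OPEN,np.ones((9,9)))>0
    print("lid",rect(k),np.median(h[k]))
    hd=top&~(cv2.dilate(k.astype(np.uint8),np.ones((5,5)))>0)
    print("handle",hd.sum(),np.round(P[hd].min(0),3),np.round(P[hd].max(0),3), rect(hd))
    st=(abs(x-.55)<.12)&(y>-.09)&(y<.1)&(h>.007)&(h<.017)
    print("stand",rect(st))
save("crop.png",np.hstack(crops))
E
```

```text
scene wide top (np.int64(194), array([ 0.5902, -0.0268]), 0.0269, array([ 0.5927, -0.0265,  0.0638]))
slim top (np.int64(81), array([0.501 , 0.0478]), 0.0184, array([0.505 , 0.0468, 0.073 ]))
tray rim (np.int64(390), array([ 0.5757, -0.3074]), array([0.1636, 0.1612]), 14.14)
tray all (np.int64(1616), array([ 0.5757, -0.3074]), array([0.1636, 0.1612]), 14.14)
lid+handle (np.int64(2865), array([0.5935, 0.2598]), array([0.2115, 0.1609]), 5.22)
lid (np.int64(2635), array([0.6194, 0.262 ]), array([0.1594, 0.1608]), 4.97) 0.08829736553332534
handle 155 [0.487 0.187 0.081] [0.681 0.294 0.093] (np.int64(155), array([0.5864, 0.2424]), array([0.0841, 0.2031]), 82.39)
stand (np.int64(756), array([0.5461, 0.0099]), array([0.0708, 0.1905]), 49.79)
side wide top (np.int64(320), array([ 0.5899, -0.0251]), 0.0277, array([ 0.5882, -0.0284,  0.0626]))
slim top (np.int64(144), array([0.5013, 0.0483]), 0.0184, array([0.5009, 0.045 , 0.0726]))
tray rim (np.int64(884), array([ 0.5753, -0.3058]), array([0.1609, 0.1609]), 14.22)
tray all (np.int64(4785), array([ 0.5752, -0.3058]), array([0.161 , 0.1609]), 14.22)
lid+handle (np.int64(2538), array([0.5928, 0.2611]), array([0.21  , 0.1655]), 5.83)
lid (np.int64(2210), array([0.6167, 0.2633]), array([0.1611, 0.1653]), 4.81) 0.08758219145263951
handle 217 [0.486 0.174 0.078] [0.697 0.334 0.091] (np.int64(217), array([0.5774, 0.2199]), array([0.118 , 0.2206]), 49.49)
stand (np.int64(1335), array([0.546 , 0.0104]), array([0.0724, 0.189 ]), 49.42)
```

View pics/crop.png

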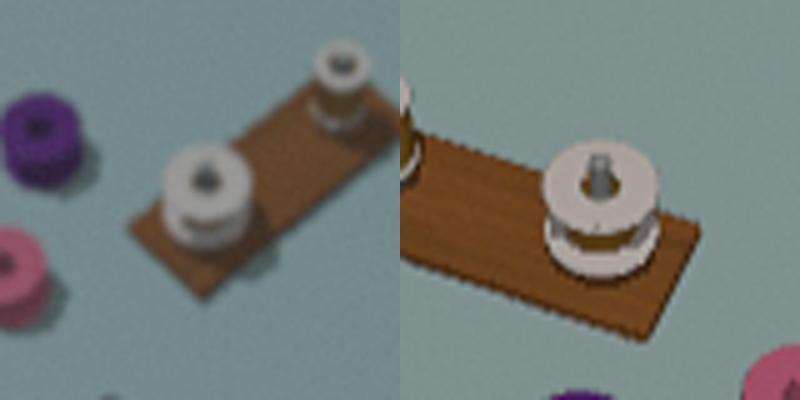

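The crop shows a white, wide spool with brass winding on the stand's post (scene about (252,187), side (245,211)). The two coloured spools stand loose on the table. Both cameras put it at (0.590, -0.026), so I'm approaching now.

Request:
send_rows(delta_pos=[[27, 29, -6], [27, 30, -6], [28, 30, -6], [28, 30, -6], [28, 30, -6], [28, 30, -6], [28, 30, -6], [28, 30, -6]], delta_rot=[[0, 0, 0.025], [0, 0, 0.025], [0, 0, 0.025], [0, 0, 0.025], [0, 0, 0.025], [0, 0, 0.025], [0, 0, 0.025], [0, 0, 0.025]], fingers=[1, 1, 1, 1, 1, 1, 1, 1], newtons=30)

```text
t: 1.95
ee_pos: [0.3739, -0.2628, 0.1833]
ee_rot: [-1.57, 0.0, -2.649]
wrist_force: [-0.4, -0.3, 0.6]
finger_gap: 0.997
```

Request:
send_rows(delta_pos=[[28, 30, -6], [28, 30, -6], [28, 30, -6], [28, 30, -6], [28, 30, -6], [28, 30, -6], [28, 30, -6], [21, 27, -6]], delta_rot=[[0, 0, 0.025], [0, 0, 0.025], [0, 0, 0.025], [0, 0, 0.025], [0, 0, 0.025], [0, 0, 0.025], [0, 0, 0.025], [0, 0, 0.025]], fingers=[1, 1, 1, 1, 1, 1, 1, 1])

```text
t: 2.95
ee_pos: [0.5911, -0.0256, 0.135]
ee_rot: [-1.571, 0.0, -2.448]
wrist_force: [-0.1, -1.0, 0.9]
finger_gap: 0.999
```

```bash
python3 - <<'E'
from h import *
st=sensors.state();print(st["t"],st["ee_pos"],st["ee_rot"],st["q"])
s=cams.snapshot("wrist");save("w1.png",s["img"],1.0);print(s["K"],s["tool_from_camera"])
d=s["depth"];K=s["K"];v,u=np.indices(d.shape)
a=(u-K[0,2])/K[0,0];b=(v-K[1,2])/K[1,1];th=np.hypot(a,b);k=np.tan(np.minimum(th,1.4))/np.maximum(th,1e-6)
p=np.stack([a*k*d,b*k*d,d],-1);T=np.array(s["tool_from_camera"]);p=p@T[:3,:3].T+T[:3,3]
P=p@Rn.from_euler("xyz",st["ee_rot"]).as_matrix().T+st["ee_pos"]
x,y,h=np.moveaxis(P,-1,0)
for r,lo,hi,c in [(.045,.057,.070,(.59,-.026)),(.02,.072,.09,(.59,-.026))]:
    m=(d>0)&(th<1.3)&(np.hypot(x-c[0],y-c[1])<r)&(h>lo)&(h<hi);print(m.sum(),cv2.minEnclosingCircle(P[m][:,:2].astype(np.float32)) if m.sum() else 0, np.median(h[m]))
E
```

```text
2.95 [ 0.59105272 -0.0255588   0.13496963] [-1.57060856e+00  1.43487529e-04 -2.44843813e+00] [-1.56531836e-01  2.20207521e-01  9.78846391e-02  1.44823769e+00
 -1.61977212e-05  2.29190631e+00]
[[297.31863964   0.         253.26584289]
 [  0.         297.31863964 193.64270137]
 [  0.           0.           1.        ]] [[ 6.30830527e-04  9.55908186e-01  2.93665017e-01 -7.62643500e-02]
 [-2.05504056e-04 -2.93664945e-01  9.55908394e-01 -1.42024085e-01]
 [ 9.99999780e-01 -6.63365548e-04  1.11901974e-05  1.10334155e-03]
 [ 0.00000000e+00  0.00000000e+00  0.00000000e+00  1.00000000e+00]]
3223 ((0.5921722650527954, -0.026143714785575867), 0.02709081582725048) 0.06224254599111803
174 ((0.592124342918396, -0.026310160756111145), 0.005024866200983524) 0.07939507017772256
```

View pics/w1.png

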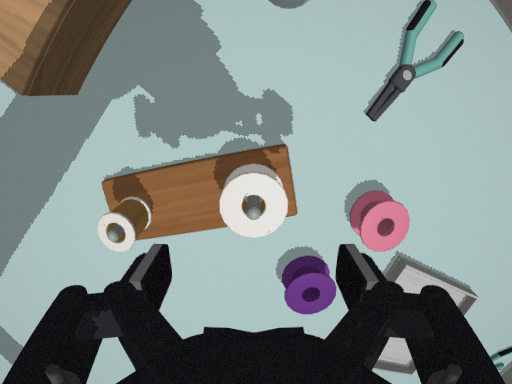

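The wrist view shows the white spool at (254,200) with the post centred in its bore, at (0.592, -0.026). The fingers are clear of the slim spool (117,232) and the purple one (310,292). I'll descend and grip.

Request:
send_rows(delta_pos=[[1, -1, -20], [0, 0, -20], [0, 0, -20], [0, 0, -20], [0, 0, -20], [0, 0, -14], [0, 0, 0], [0, 0, 0]], delta_rot=[[0, 0, 0], [0, 0, 0], [0, 0, 0], [0, 0, 0], [0, 0, 0], [0, 0, 0], [0, 0, 0], [0, 0, 0]], fingers=[1, 1, 1, 1, 1, 1, 1, -1], newtons=30)

```text
t: 4.0
ee_pos: [0.5916, -0.028, 0.0221]
ee_rot: [-1.57, 0.001, -2.45]
wrist_force: [-0.3, -0.3, 0.5]
finger_gap: 0.822
```

Request:
send_rows(delta_pos=[[0, 0, 0], [0, 0, 0], [0, 0, 0], [0, 0, 0], [0, 0, 0], [0, 0, 2], [0, 0, 4], [0, 0, 4]], delta_rot=[[0, 0, 0], [0, 0, 0], [0, 0, 0], [0, 0, 0], [0, 0, 0], [0, 0, 0], [0, 0, 0], [0, 0, 0]], fingers=[-1, -1, -1, -1, -1, -1, -1, -1])

```text
t: 5.0
ee_pos: [0.5906, -0.0278, 0.0309]
ee_rot: [-1.571, -0.001, -2.45]
wrist_force: [-0.5, 0.3, -0.8]
finger_gap: 0.619
```

Request:
send_rows(delta_pos=[[0, 0, 9], [0, 0, 9], [0, 0, 9], [0, 0, 9], [0, 0, 9], [0, 0, 9], [0, 0, 9], [0, 0, 9]], delta_rot=[[0, 0, 0], [0, 0, 0], [0, 0, 0], [0, 0, 0], [0, 0, 0], [0, 0, 0], [0, 0, 0], [0, 0, 0]], fingers=[-1, -1, -1, -1, -1, -1, -1, -1])

```text
t: 6.0
ee_pos: [0.591, -0.0278, 0.1039]
ee_rot: [-1.571, -0.0, -2.45]
wrist_force: [-0.2, -0.4, -1.2]
finger_gap: 0.62
```

```bash
python3 - <<'E'
from h import *
st=sensors.state();print(st["t"],st["ee_pos"],st["wrist_force"],st["finger_gap"])
for c in ["side","wrist"]:
    s=cams.snapshot(c);print(c,[(b["at"],round(b["score"],2)) for b in finder.boxes_of("wide_spool",c)[:4]])
    if c=="side": A=s["img"][140:330,150:350]
    else: B=s["img"]
save("lift.png",np.hstack([cv2.resize(A,(400,380)),cv2.resize(B,(400,300)) if 0 else cv2.copyMakeBorder(cv2.resize(B,(400,300)),0,80,0,0,0)]))
E
```

```text
6.0 [ 0.59097955 -0.02779261  0.10389751] [-0.17700792 -0.41274142 -1.16679124] 0.6203494255449916
side [([243.8, 193.7], 0.98), ([241.2, 263.8], 0.7), ([286.2, 254.1], 0.6)]
wrist [([252.7, 275.9], 0.81), ([386.8, 231.5], 0.7), ([106.8, 236.5], 0.7), ([305.1, 318.8], 0.49)]
```

View pics/lift.png

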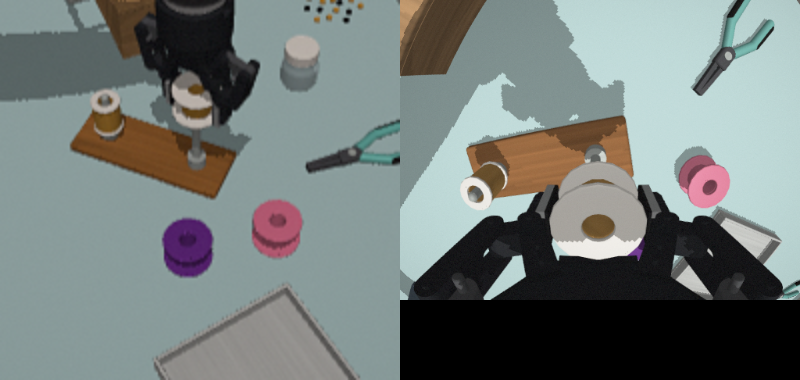

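The spool is off its post and held in the fingers, with the bare post visible below (crop about (197,155)). It may be tilted, so I'll fit its top plane.

```bash
cat >> h.py <<'E'
def wpts():
    st=sensors.state();s=cams.snapshot("wrist")
    d=s["depth"];K=s["K"];v,u=np.indices(d.shape)
    a=(u-K[0,2])/K[0,0];b=(v-K[1,2])/K[1,1];th=np.hypot(a,b);k=np.tan(np.minimum(th,1.4))/np.maximum(th,1e-6)
    p=np.stack([a*k*d,b*k*d,d],-1);T=np.array(s["tool_from_camera"]);p=p@T[:3,:3].T+T[:3,3]
    return st,s,p@Rn.from_euler("xyz",st["ee_rot"]).as_matrix().T+st["ee_pos"]
E
python3 - <<'E'
from h import *
st,s,P=wpts();g=s["img"].astype(int)
m=(np.indices(g.shape[:2])[0]<310)&(np.hypot(P[...,0]-st["ee_pos"][0],P[...,1]-st["ee_pos"][1])<.04)&(P[...,2]>.12)&(g.min(-1)>110)&(s["depth"]>0)
q=P[m];print(m.sum(),q.min(0),q.max(0))
for _ in range(4):
    c=np.median(q,0);n=np.linalg.svd(q-q.mean(0),full_matrices=False)[2][2];r=(q-q.mean(0))@n;q=q[abs(r)<max(.002,1.5*r.std())]
print(len(q),n*np.sign(n[2]),r.std(),q.mean(0),cv2.minEnclosingCircle(q[:,:2].astype(np.float32)))
S=pts(cams.snapshot("side")) 
m=(np.hypot(S[...,0]-st["ee_pos"][0],S[...,1]-st["ee_pos"][1])<.03)&(S[...,2]>.09)&(S[...,2]<.16)
print(np.percentile(S[m][:,2],[1,5,50,95]))
E
```

```text
6934 [ 0.56791555 -0.05297664  0.1221858 ] [0.62056828 0.00944054 0.1473526 ]
6835 [0.00201562 0.00127804 0.99999715] 0.0006043317575938482 [ 0.59973106 -0.02216694  0.14267566] ((0.5973765850067139, -0.02450636215507984), 0.03103327378630638)
[0.10786291 0.10914934 0.14017502 0.14453215]
```

Upright: the normal is within 0.2° of vertical, and its underside is about 3 mm above TCP height. I'll carry it to the tray centre (0.575, -0.306).

Request:
send_rows(delta_pos=[[-2, -20, 0], [-2, -38, 0], [-2, -42, 0], [-2, -42, 0], [-2, -42, 0], [-2, -42, 0], [-2, -34, 0], [-2, -18, 0]], delta_rot=[[0, 0, 0], [0, 0, 0], [0, 0, 0], [0, 0, 0], [0, 0, 0], [0, 0, 0], [0, 0, 0], [0, 0, 0]], fingers=[-1, -1, -1, -1, -1, -1, -1, -1])

```text
t: 7.3
ee_pos: [0.5738, -0.3086, 0.1027]
ee_rot: [-1.571, -0.001, -2.453]
wrist_force: [-0.3, 0.4, -1.6]
finger_gap: 0.618
```

Request:
send_rows(delta_pos=[[0, 0, 0], [0, 0, -15], [0, 0, -20], [0, 0, -20], [0, 0, -20], [0, 0, -12], [0, 0, -5], [0, 0, -2]], delta_rot=[[0, 0, 0], [0, 0, 0], [0, 0, 0], [0, 0, 0], [0, 0, 0], [0, 0, 0], [0, 0, 0], [0, 0, 0]], fingers=[-1, -1, -1, -1, -1, -1, -1, -1])

```text
t: 8.3
ee_pos: [0.5752, -0.306, 0.0094]
ee_rot: [-1.57, 0.0, -2.45]
wrist_force: [0.8, -0.3, -1.0]
finger_gap: 0.619
```

Request:
send_rows(delta_pos=[[0, 0, -2], [0, 0, -2], [0, 0, -1], [0, 0, -1], [0, 0, 0], [0, 0, 0], [0, 0, 0], [0, 0, 0]], delta_rot=[[0, 0, 0], [0, 0, 0], [0, 0, 0], [0, 0, 0], [0, 0, 0], [0, 0, 0], [0, 0, 0], [0, 0, 0]], fingers=[-1, -1, -1, -1, -1, -1, -1, -1])

```text
t: 9.3
ee_pos: [0.575, -0.3058, 0.0034]
ee_rot: [-1.571, 0.0, -2.45]
wrist_force: [-0.4, 0.8, -0.8]
finger_gap: 0.623
```

Request:
send_rows(delta_pos=[[0, 0, -1], [0, 0, -1], [0, 0, 0], [0, 0, 0], [0, 0, 0], [0, 0, 0], [0, 0, 0], [0, 0, 0]], delta_rot=[[0, 0, 0], [0, 0, 0], [0, 0, 0], [0, 0, 0], [0, 0, 0], [0, 0, 0], [0, 0, 0], [0, 0, 0]], fingers=[-1, -1, -1, 0.3, 0.4, 0.5, 0.7, 1])

```text
t: 10.3
ee_pos: [0.575, -0.3058, 0.0014]
ee_rot: [-1.571, 0.0, -2.45]
wrist_force: [-0.6, 0.4, 0.3]
finger_gap: 0.997
```

Request:
send_rows(delta_pos=[[0, 0, 0], [0, 0, 0], [0, 0, 8], [0, 0, 15], [0, 0, 20], [0, 0, 25], [0, 0, 30], [0, 0, 30]], delta_rot=[[0, 0, 0], [0, 0, 0], [0, 0, 0], [0, 0, 0], [0, 0, 0], [0, 0, 0], [0, 0, 0], [0, 0, 0]], fingers=[1, 1, 1, 1, 1, 1, 1, 1])

```text
t: 11.3
ee_pos: [0.5755, -0.3061, 0.1324]
ee_rot: [-1.568, 0.001, -2.45]
wrist_force: [1.4, -0.4, -0.2]
finger_gap: 0.998
```

```bash
python3 - <<'E'
from h import *
st,s,P=wpts();print(st["t"],st["ee_pos"],st["wrist_force"],st["finger_gap"])
save("w2.png",s["img"])
h=P[...,2];m=(np.hypot(P[...,0]-.575,P[...,1]+.306)<.05)&(h>.032)&(h<.05)&(s["depth"]>0)
q=P[m];n=np.linalg.svd(q-q.mean(0),full_matrices=False)[2][2];print(m.sum(),np.median(q[:,2]),n,cv2.minEnclosingCircle(q[:,:2].astype(np.float32)))
E
```

```text
11.3 [ 0.57546485 -0.30608257  0.13240667] [ 1.37082106 -0.38695658 -0.15436876] 0.9983479727720481
2788 0.03928516239865016 [-8.20913676e-04  6.41454852e-04  9.99999457e-01] ((0.576876699924469, -0.3059694468975067), 0.027149656787514687)
```

View pics/w2.png

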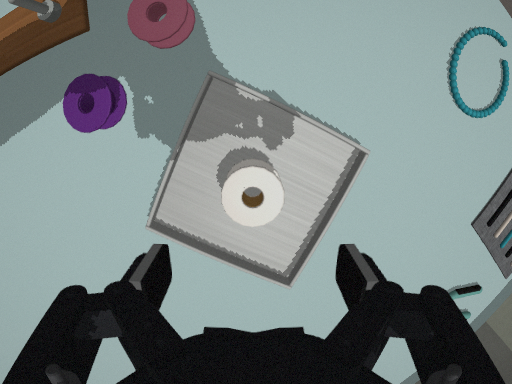

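The spool stands flat in the tray, at (252,195) in the image: top at 39 mm, level, centre (0.577, -0.306). Next is the box handle, estimated at (0.4955, 0.252, 0.084).

Request:
send_rows(delta_pos=[[-5, 20, 15], [-5, 35, 15], [-5, 38, 15], [-5, 38, 10], [-5, 38, 8], [-5, 38, 0], [-5, 38, 0], [-5, 38, 0]], delta_rot=[[0, 0, 0.06], [0, 0, 0.06], [0, 0, 0.06], [0, 0, 0.06], [0, 0, 0.06], [0, 0, 0.06], [0, 0, 0.06], [0, 0, 0.06]], fingers=[1, 1, 1, 0, 0, 0, -0.06, -0.06])

```text
t: 12.35
ee_pos: [0.5353, -0.0217, 0.1942]
ee_rot: [-1.568, 0.001, -1.968]
wrist_force: [0.2, 0.2, 0.0]
finger_gap: 0.466
```

Request:
send_rows(delta_pos=[[-5, 38, 0], [-5, 38, 0], [-5, 38, 0], [-5, 38, 0], [-5, 38, 0], [-5, 38, 0], [-5, 30, 0], [-5, 17, 0]], delta_rot=[[0, 0, 0.06], [0, 0, 0.06], [0, 0, 0.06], [0, 0, 0.06], [0, 0, 0.06], [0, 0, 0.06], [0, 0, 0.06], [0, 0, 0.06]], fingers=[-0.06, -0.06, -0.06, -0.06, -0.06, -0.06, -0.06, -0.06])

```text
t: 13.35
ee_pos: [0.495, 0.2537, 0.1938]
ee_rot: [-1.569, 0.0, -1.486]
wrist_force: [0.3, 0.1, -0.0]
finger_gap: 0.472
```

```bash
python3 - <<'E'
from h import *
st,s,P=wpts();print(st["t"],st["ee_pos"],st["ee_rot"],st["finger_gap"],st["q"])
save("w3.png",s["img"])
for b in finder.boxes_of("lid_handle","wrist")[:2]:
    u,v=map(int,b["at"]);print(b,P[v,u])
a=np.radians(5);X=P[...,0]-.618;Y=P[...,1]-.2625
bx=X*np.cos(a)+Y*np.sin(a);by=-X*np.sin(a)+Y*np.cos(a)
m=(s["depth"]>0)&(bx>-.145)&(bx<-.112)&(abs(by)<.028)&(P[...,2]>.075)&(P[...,2]<.1)
q=P[m];print(m.sum(),q.mean(0),q.max(0)[2],np.percentile(bx[m],[2,50,98]))
vx,vy,_,_=cv2.fitLine(q[:,:2].astype(np.float32),cv2.DIST_HUBER,0,.01,.01).ravel();print("bar dir deg",np.degrees(np.arctan2(vy,vx))%180)
m=(s["depth"]>0)&(abs(bx+.127)<.03)&(abs(by)<.06)&(P[...,2]>.075)&(P[...,2]<.1);print("loop y range",np.percentile(by[m],[1,99]),np.percentile(bx[m],[1,99]))
E
```

```text
13.35 [0.49502106 0.25365311 0.19375075] [-1.56867603e+00  4.91392480e-04 -1.48578954e+00] 0.47228482798639626 [ 3.53008221e-01  1.21395440e-01  1.02762300e-01  1.54998845e+00
 -8.76152853e-05  1.83879818e+00]
{'at': [367.1, 181.2], 'score': 0.57} [0.59914801 0.27283594 0.0871085 ]
{'at': [369.1, 362.8], 'score': 0.41} [ 0.72653864 -0.06161435  0.00729258]
666 [0.49592253 0.25251502 0.08740452] 0.09051497356633405 [-0.12702152 -0.12247145 -0.11806255]
bar dir deg 94.6976
loop y range [-0.03876831  0.03989458] [-0.12717632 -0.09775925]
```

View pics/w3.png

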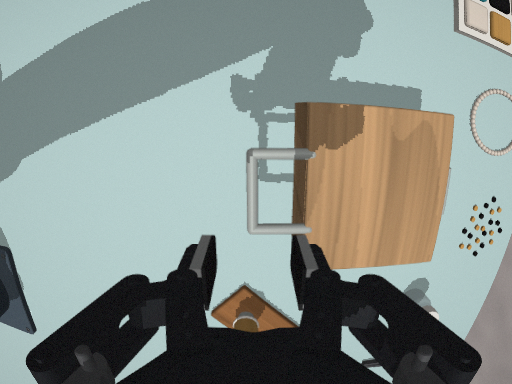

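The wrist view shows the loop handle bar at (253,190) between the fingers. It measures (0.496, 0.2525) and its direction fits the jaws. I'll descend and grip.

Request:
send_rows(delta_pos=[[1, -1, -20], [0, 0, -25], [0, 0, -25], [0, 0, -25], [0, 0, -20], [0, 0, -11], [0, 0, -4], [0, 0, 0]], delta_rot=[[0, 0, 0], [0, 0, 0], [0, 0, 0], [0, 0, 0], [0, 0, 0], [0, 0, 0], [0, 0, 0], [0, 0, 0]], fingers=[-0.06, -0.06, -0.06, -0.06, -0.06, -0.06, -0.06, -0.06])

```text
t: 14.45
ee_pos: [0.4965, 0.251, 0.0629]
ee_rot: [-1.57, 0.0, -1.49]
wrist_force: [0.1, 0.3, -0.0]
finger_gap: 0.469
```

Request:
send_rows(delta_pos=[[0, 0, 0], [0, 0, 0], [0, 0, 0], [0, 0, 0], [0, 0, 0], [0, 0, 0], [0, 0, 0], [0, 0, 0]], delta_rot=[[0, 0, 0], [0, 0, 0], [0, 0, 0], [0, 0, 0], [0, 0, 0], [0, 0, 0], [0, 0, 0], [0, 0, 0]], fingers=[-1, -1, -1, -1, -1, -1, -1, -1], newtons=40)

```text
t: 15.45
ee_pos: [0.4941, 0.2512, 0.0633]
ee_rot: [-1.574, 0.0, -1.489]
wrist_force: [-5.2, -1.0, 5.2]
finger_gap: 0.099
```

```bash
python3 - <<'E'
from h import *
a=np.radians(4.85)
# arc of the bar: increments, 24 rows
N=24;t=np.radians(60)*(1-np.cos(np.pi*np.arange(N+1)/N))/2
x=-198*np.cos(t)+4*np.sin(t);z=198*np.sin(t)+4*np.cos(t)
p=np.stack([x*np.cos(a),x*np.sin(a),z],-1)
r=np.round(p-p[0]);print(np.diff(r,axis=0).astype(int).tolist(),p[-1]-p[0])
E
```

```text
[[0, 0, 1], [0, 0, 3], [0, 0, 4], [1, 0, 6], [1, 0, 7], [1, 0, 9], [2, 0, 10], [3, 1, 11], [3, 0, 12], [5, 0, 12], [6, 1, 12], [6, 0, 11], [8, 1, 12], [8, 1, 10], [8, 0, 10], [9, 1, 9], [8, 1, 7], [8, 1, 7], [7, 0, 5], [6, 1, 4], [5, 0, 4], [4, 0, 2], [2, 1, 1], [1, 0, 0]] [102.09722451   8.66307497 169.47302995]
```

Request:
send_rows(delta_pos=[[0, 0, 1], [0, 0, 3], [0, 0, 4], [1, 0, 6], [1, 0, 7], [1, 0, 9], [2, 0, 10], [3, 1, 11]], delta_rot=[[0, 0, 0], [0, 0, 0], [0, 0, 0], [0, 0, 0], [0, 0, 0], [0, 0, 0], [0, 0, 0], [0, 0, 0]], fingers=[-1, -1, -1, -1, -1, -1, -1, -1])

```text
t: 16.45
ee_pos: [0.501, 0.2518, 0.1124]
ee_rot: [-1.578, -0.001, -1.489]
wrist_force: [-7.7, -0.7, 0.6]
finger_gap: 0.099
```

Request:
send_rows(delta_pos=[[3, 0, 12], [5, 0, 12], [6, 1, 12], [6, 0, 11], [8, 1, 12], [8, 1, 10], [8, 0, 10], [9, 1, 9]], delta_rot=[[0, 0, 0], [0, 0, 0], [0, 0, 0], [0, 0, 0], [0, 0, 0], [0, 0, 0], [0, 0, 0], [0, 0, 0]], fingers=[-1, -1, -1, -1, -1, -1, -1, -1])

```text
t: 17.45
ee_pos: [0.5533, 0.2566, 0.2041]
ee_rot: [-1.577, 0.001, -1.489]
wrist_force: [-15.5, -0.2, 10.1]
finger_gap: 0.097
```

Request:
send_rows(delta_pos=[[8, 1, 7], [8, 1, 7], [7, 0, 5], [6, 1, 4], [5, 0, 4], [4, 0, 2], [2, 1, 1], [1, 0, 0]], delta_rot=[[0, 0, 0], [0, 0, 0], [0, 0, 0], [0, 0, 0], [0, 0, 0], [0, 0, 0], [0, 0, 0], [0, 0, 0]], fingers=[-1, -1, -1, -1, -1, -1, -1, -1])

```text
t: 18.45
ee_pos: [0.5972, 0.2605, 0.2374]
ee_rot: [-1.567, 0.002, -1.489]
wrist_force: [-10.3, -1.6, 14.0]
finger_gap: 0.099
```

```bash
python3 - <<'E'
from h import *
st=sensors.state();print(st["t"],st["ee_pos"],st["ee_rot"],st["wrist_force"],st["finger_gap"],st["q"])
a=np.radians(5);ims=[]
for c in ["side","scene"]:
    s=cams.snapshot(c);P=pts(s);ims.append(s["img"])
    X=P[...,0]-.6927;Y=P[...,1]-.269
    bx=X*np.cos(a)+Y*np.sin(a);by=-X*np.sin(a)+Y*np.cos(a);bz=P[...,2]-.08
    g=s["img"].astype(int);wood=(g[...,0]-g[...,2]>30)
    m=wood&(abs(by)<.075)&(bx>-.12)&(bx<.03)&(bz>.02)&(bz<.16);q=np.c_[bx[m],bz[m]].astype(np.float32)
    if len(q)>30:
        vx,vz,x0,z0=cv2.fitLine(q,cv2.DIST_HUBER,0,.001,.001).ravel();n=abs((q-[x0,z0])@[-vz,vx]);print(c,len(q),"angle",np.degrees(np.arctan2(vz,-vx))%180,n.mean(),"offset",x0*-vz+z0*vx)
save("lid.png",np.hstack([ims[0][40:300,100:420],ims[1][80:340,192:512]]),1.25)
E
```

```text
18.45 [0.59716786 0.26054562 0.23742126] [-1.56680268  0.00163635 -1.48921001] [-10.25925266  -1.628481    14.04721166] 0.09943743058344132 [3.08202979e-01 3.93312718e-01 5.15133163e-01 1.68835757e+00
 6.97198026e-04 1.79741774e+00]
side 168 angle 60.04612 0.0009069268 offset 0.0064077023
scene 2403 angle 60.32441 0.0011456063 offset 0.006095968
```

View pics/lid.png

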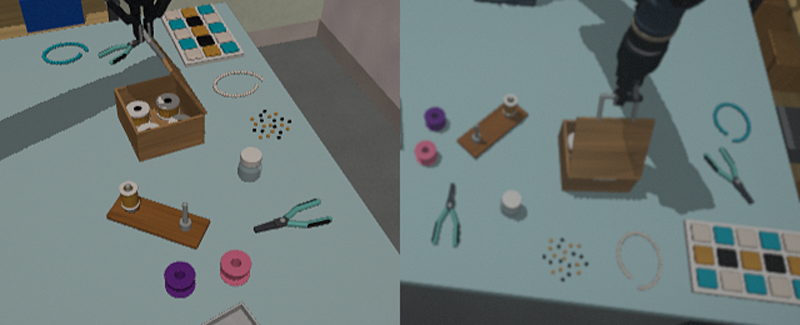

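The lid is at 60.0° (side) and 60.3° (scene), held by the handle. The wrist force is about 17 N radial, so my arc is slightly too short. I'll ease outward a couple of mm along the lid and let it settle.

Request:
send_rows(delta_pos=[[-1, 0, 1], [0, 0, 1], [0, 0, 0], [0, 0, 0], [0, 0, 0], [0, 0, 0], [0, 0, 0], [0, 0, 0]], delta_rot=[[0, 0, 0], [0, 0, 0], [0, 0, 0], [0, 0, 0], [0, 0, 0], [0, 0, 0], [0, 0, 0], [0, 0, 0]], fingers=[-1, -1, -1, -1, -1, -1, -1, -1])

```text
t: 19.55
ee_pos: [0.5971, 0.2605, 0.2374]
ee_rot: [-1.567, 0.001, -1.489]
wrist_force: [-6.8, -0.5, 8.0]
finger_gap: 0.094
```

```bash
python3 - <<'E'
from h import *
a=np.radians(5)
for c in ["scene","side"]:
    st=sensors.state();print(st["t"],np.round(st["ee_pos"],4),np.round(st["wrist_force"],1),st["finger_gap"],np.abs(st["dq"]).max())
    s=cams.snapshot(c);P=pts(s)
    X=P[...,0]-.6927;Y=P[...,1]-.269
    bx=X*np.cos(a)+Y*np.sin(a);by=-X*np.sin(a)+Y*np.cos(a);bz=P[...,2]-.08
    g=s["img"].astype(int);m=(g[...,0]-g[...,2]>30)&(abs(by)<.075)&(bx>-.12)&(bx<.03)&(bz>.02)&(bz<.16);q=np.c_[bx[m],bz[m]].astype(np.float32)
    vx,vz,x0,z0=cv2.fitLine(q,cv2.DIST_HUBER,0,.001,.001).ravel();print(c,"angle",np.degrees(np.arctan2(vz,-vx))%180)
    x,y,h=np.moveaxis(P,-1,0);o=np.load(c+".npz")["P"]
    for n,(cx,cy,r,lo,hi) in dict(spool=(.577,-.306,.05,.03,.05),slim=(.501,.048,.03,.066,.08),jar=(.76,.062,.04,.05,.07),pliers=(.8,-.065,.09,.004,.02)).items():
        f=lambda A:(lambda k:np.round(np.median(A[k],0),3) if k.sum() else None)((np.hypot(A[...,0]-cx,A[...,1]-cy)<r)&(A[...,2]>lo)&(A[...,2]<hi))
        print(n,f(o),f(P))
E
```

```text
19.55 [0.5971 0.2605 0.2374] [-6.8 -0.5  8. ] 0.09418151961994468 0.0028045140721631
scene angle 60.229454
spool None [ 0.573 -0.307  0.041]
slim [0.505 0.047 0.073] [0.505 0.047 0.073]
jar [0.76  0.071 0.06 ] [0.76  0.071 0.06 ]
pliers [ 0.807 -0.069  0.011] [ 0.806 -0.069  0.011]
19.6 [0.597  0.2605 0.2374] [-6.2 -0.5  8. ] 0.09367250443942808 0.0025378883954088748
side angle 60.181946
spool None [ 0.574 -0.305  0.04 ]
slim [0.501 0.045 0.073] [0.501 0.045 0.073]
jar [0.756 0.069 0.059] [0.756 0.069 0.059]
pliers [ 0.8  -0.07  0.01] [ 0.8  -0.07  0.01]
```

All of these hold steady, so I'm handing in.

```bash
python3 -c "
from rig import hand_in;print(hand_in())"
```

```text
the job is handed in; nothing more can be done
None
```

The wide white spool is off its post and standing flat in the metal tray. The stock box's lid is open to about 60°, and the arm is still holding it by the loop handle. I handed the job in at about 19.7 s of the 58 s allowed.

- **Spool:** its top is level and about 40 mm above the table, as expected on the tray floor. Its centre is at (0.577, -0.306), within about 2 mm of the tray's centre.
- **Lid:** the two cameras read 60.2° each. The arm was still, with the handle gripped at a 40 N setting.
- **Bystanders:** the slim spool, jar and pliers are within 1 mm of where they started.
- **Leftover push:** the wrist still feels about 10 N, mostly along the lid, because the arc I followed was slightly short. Easing outward brought it down from about 17 N, and the limit is 120 N.

No check failed, and the cameras agreed to within about 2 mm.

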